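Seat the board and press the guarded hold-down lever

TASK

Push the loose pine board along its channel until its end is right up against the end stop, then reach down through the window in the top of the guard and press the black paddle of the hold-down lever fully down, so that its rubber foot sits on the board. Only push and press: do not lift the board, do not touch the guard at any time, and leave the glue bottle, mug, mallet and offcut where they are.

Things in the scene. Friction and masses are not known exactly. Their poses are not given: they have to be found in the camera images.
- jig: Fixed flat plywood jig, 18 mm thick; origin on the bench under mid channel, z up, +y along the channel to the stop, +x away from the robot, yaw within 0.3 rad. 'Jig' numbers below are mm in this frame. Base: x -75..120, y -235..195. Channel: x -32..32, between two wood strips 14 wide, tops at z 28 (10 above the base), y -230..130.
- stop (a point): Point on the face of the end stop that the board must meet, at mid channel on top of the base (jig 0, 160, 18 mm). The stop is a dark wood block 92 mm wide, 20 mm thick, 36 mm high, under the guard. Axes as the jig.
- board: Loose pine board, 60 (x) by 240 (y) by 28 mm thick, about 0.2 kg, flat in the channel with 2 mm play each side; origin at the centre of its underside (jig z 18; top at 46). Its +y end starts 50 to 100 mm short of the stop. Push its -y end, which stays outside the guard, e.g. above the strips (jig z 28..46). Home: its centre at jig y 40.
- guard: Fixed grey guard cage over the stop end of the jig: flat top plate 4 mm thick with one rectangular window, corner posts, steel bars all round. Covers jig x -75..120, y 30..190; top at jig z 150. The board runs in under its -y side, open up to jig z 76. Origin and axes as the jig. The robot must not touch it.
- window (a point): Centre of the guard's window, on the upper face of the top plate (jig -12, 110, 150 mm). The window is 72 mm wide along jig x and 90 mm along jig y. Axes as the jig.
- paddle (a point): Centre of the top face of the lever's black paddle (34 mm along jig x, 46 along y, 10 thick), the place to press, below the window. Raised: about jig (-7, 110, 136), 14 mm below the guard's top, sloping up 15 degrees towards -x. Fully down: level, at jig (-15, 110, 108), 42 mm below the guard's top.
- lever (a joint): Angle of the hold-down lever, rad: 0 raised, grows as pressed, 0.26 fully down at a firm stop; starts at 0 to 0.06. Pivot axis along jig y at jig x 95, z 92, 110 mm from the paddle's centre. Moves at about 5 N on the paddle and stays where left. Its rubber foot, under the arm near jig x 10, y 110, then sits on the board.
- glue: Bystander: loose white glue bottle, 56 mm across, 145 mm high; origin at the centre of its underside.
- mug: Bystander: loose terracotta mug, 80 mm across, 90 mm high, handle at its +y; origin at the centre of its underside.
- mallet: Bystander: loose wooden mallet lying flat, head 100 by 62 by 55 mm, handle 150 mm long towards its -y; origin under the head's centre.
- offcut: Bystander: loose dark wood offcut, 50 by 90 by 22 mm; origin at the centre of its underside.
Things that resemble listed ones, but are neither listed nor needed, are in the scene too. Leave any yellow look-alike of the board alone.

How it is judged (in metres and radians):
On the way, in this order (a step that is already met when the one before it is completed fails the run):
1. the board has been pushed home against the end stop (within 3 mm) while the lever is still up (y of board in the frame of stop above -0.123 m and value of joint lever below 0.12 rad), for 0.2 s.
2. the lever is pressed fully down (at least 0.235 of 0.26 rad) (value of joint lever above 0.235 rad), for 0.2 s.
At the end, for the whole second after the job is handed in: The board lies flat in the channel at rest with its end within 3 mm of the end stop, and the lever stays down at 0.235 rad or more (of 0.26) (y of board in the frame of stop above -0.123 m and z of board in the frame of jig below 0.022 m and angle between board's own z axis and vertical below 0.05 rad and linear speed of board below 0.01 m/s and value of joint lever above 0.235 rad); the robot touches nothing.
It fails at once if the robot touches the guard (contact force between any of the arm, the fingers and guard above 0.5 N).
It fails at once if the board is lifted by more than 10 mm or tipped (z of board in the frame of jig above 0.028 m or angle between board's own z axis and vertical above 0.12 rad).
It fails at once if the glue bottle, mug, mallet or offcut is moved by more than 20 mm (distance of any of glue, mug, mallet, offcut from where it was at the start of the episode above 0.02 m).
It also fails if it takes over 53 s, if anything falls off the work surface, if the arm or the gripper's body presses on something with over 40 N, if the wrist force passes 120 N, or if a joint passes its speed limit or range.

ROBOT

A 6-joint arm with a two-finger parallel gripper is mounted at the origin on the work surface. World frame = base frame: x ahead of the robot, y to its left, z up, the work surface at z = 0. Lengths are in mm, angles in rad, forces in N, time in s.
With the tool pointing down it reaches from about 300 to 775 mm from the base axis. Payload 14.6 kg.
Tool frame: the origin (TCP) lies at the very end of the fingers, on their centre line; the grasp point (between the pads) lies manip.grip_depth behind it (manip.grip_depth is the distance from the TCP to the grasp point, in mm); x points along the fingers, z is the direction in which the jaws open and shut, and the axes are right-handed (so a half turn about x gives the same grasp; the last joint's range is limited). The gripper opens to 94 mm and grips with 3 to 60 N. Pads are 16 mm wide; open, the fingers measure 119 mm over their backs; the gripper's body (75 mm by 177 mm) begins 78 mm behind the grasp point.
Start: joints at [-1.377, 0.3, 1.521, -0, 1.321, -0.067], TCP at [141.813, -531.393, 205.446] pointing down, gripper open.
Joint ranges: [-3.03, 3.03], [-0.79, 2.21], [0.23, 2.52], [-1.04, 4.18], [0, 3.07], [-2.55, 2.55]. Speed limits (rad/s): [2.22, 2.22, 2.57, 3.14, 3.14, 3.14].

INTERFACE

Orientations are given as [roll, pitch, yaw] about the fixed x, y, z axes, in that order (R = Rz(yaw) Ry(pitch) Rx(roll)).
In Python, from cell import manip gives the robot as it stands.
- The arm moves only by the tool step_arm, never from a script. Its argument "commands" is one flat list of numbers, 7 for each row, row after row: the shift along the tool's x, y, z in m, then the turn, a rotation vector about the tool's x, y, z in degrees, then the finger opening in m, from 0 to 0.094. A call has 1 to 5 rows; each row shifts and turns the commanded pose from where the row before left it, along the tool's axes as they then stand; what a row does not reach is not made up. A row lasts 1/8 s, in which the tool goes at most 62.5 mm and 10.7 degrees, less where a joint would pass 70% of its speed; a pose out of reach is approached as far as the arm can. A call with a gripper value outside its range is refused whole. The fingers move at their own pace and stop on an object; "squeeze" is the grip in N (left out, the last holds). Time passes only in rows, so rows that do not move let the fingers close. It gives the time, the measured TCP pose, the force and the opening at its end, in the units of the state.
- manip.read_state(): the state, without advancing time (a new reading comes with each control period).
- manip.camera(name): name is "scene" or "top"; returns the picture (420x560x3 uint8, red, green, blue); there is no depth.
- manip.camera_model(name): a dict with "intrinsics" (3x3 intrinsics, pixels), "origin" and "orientation" of the camera in the world. Camera axes: x right, y up, looking along -z (the intrinsics and any distortion apply to the point x, -y, -z); pixel columns grow to the right and rows downward; lengths in mm; the calibration is good to about 2 mm. A picture is of the moment at which its call begins. camera_model takes no time and is no camera call.
- manip.sign_off(): hands the job in, once; it reports no verdict.
Trained networks look in the newest picture that a camera, given by its name, has taken for a name from the list of things; names that differ only in an ending like _2 or _b are one class to them, and where a whole thing is asked for, a point or a joint stands for the part that bears it (a point fixed in the world has none). Each returns a list of dicts, best first, with "score" (0 to 1); they miss things now and then, are a little off and sometimes report something else, mostly with a low value. They report only what shows in the picture. A call takes as long as a camera call. They do not tell look-alikes from the thing itself.
- manip.find_in(thing, camera): "centre" ([row, column] in pixels, amid what is visible of it).
- manip.outline_of(thing, camera): "pixels" (420x560 bool, what is visible of it) and "centre" ([row, column] in pixels, amid what is visible of it).
The state is a dict: "clock": time; "joints": joint angles; "qd": joint speeds; "effort": joint torques, N m; "eef_pos": TCP position; "eef_rot": TCP orientation; "wrist_force": force on the tool from outside, world axes, zero at the start; "moment": the same for the moment, N m; "finger_gap": finger opening in mm.
Only numpy, scipy, OpenCV 4.12 (cv2) and the standard library are available. Lean on these libraries where they do the work, as an engineer would, in place of code of your own. Each camera call takes 0.05 s, during which the arm holds its last target. There are 200 camera calls.

## Working session

There is one attempt and no reset: what is moved stays moved. The work goes in short steps, Python scripts to look and compute and a tool call to move; the robot and the scene stay as the last step left them, time stands still between calls to the robot, and variables do not carry over. Pictures are saved under pics/ and viewed, about 8 in all and at most 12, crops included, and the job is handed in when it is done.

Besides the shell and the picture viewer there is one more tool, called after "Emit:" as name(argument=value, ...), one argument or row to a line, values as JSON. step_arm: Moves the arm, as the interface text tells. Its arguments: {"type":"object","properties":{"commands":{"type":"array"},"squeeze":{"type":"number"}},"required":["commands"]}

```bash
mkdir -p pics; ls
cat > h.py <<'E'
import numpy as np, cv2
from cell import manip
def cam(n):
    m=manip.camera_model(n); K=np.array(m["intrinsics"],float); o=np.array(m["origin"],float); R=np.array(m["orientation"],float)
    return K,o,R
def toR(R):
    from scipy.spatial.transform import Rotation as S
    return R if R.shape==(3,3) else (S.from_euler('xyz',R).as_matrix() if R.size==3 else S.from_quat(R).as_matrix())
def proj(n,P):
    K,o,R=cam(n); R=toR(R); c=(np.atleast_2d(P)-o)@R; c=c*[1,-1,-1]; u=c@K.T; return u[:,:2]/u[:,2:]
def ray(n,uv):
    K,o,R=cam(n); R=toR(R); d=np.linalg.inv(K)@[uv[0],uv[1],1]; d=R@(d*[1,-1,-1]); return o,d/np.linalg.norm(d)
def onz(n,uv,z):
    o,d=ray(n,uv); return o+d*(z-o[2])/d[2]
def snap(n,f):
    im=manip.camera(n); cv2.imwrite(f,im[:,:,::-1]); return im
E
python3 - <<'E'
from h import *
for n in("top","scene"):
    snap(n,f"pics/{n}0.png"); print(n,manip.camera_model(n))
    for t in("board","paddle","guard","stop","window","jig","glue","mug","mallet","offcut"):
        try: print(t,[(round(r["score"],2),np.round(r["centre"]).tolist()) for r in manip.find_in(t,n)[:3]])
        except Exception as e: print(t,e)
print(manip.read_state(),manip.grip_depth)
E
```

```text
pics
top {'intrinsics': array([[504.51159565,   0.        , 281.22803966],
       [  0.        , 504.51159565, 213.03563596],
       [  0.        ,   0.        ,   1.        ]]), 'origin': array([ 367.45889582,   95.44906702, 1274.7279932 ]), 'orientation': array([ 0.13117969,  0.00209898, -1.55271496])}
board [(0.79, [211.0, 367.0]), (0.79, [199.0, 153.0]), (0.72, [323.0, 427.0])]
paddle [(0.54, [216.0, 308.0])]
guard [(0.58, [194.0, 304.0])]
stop [(0.6, [198.0, 342.0])]
window [(0.66, [193.0, 304.0])]
jig [(0.64, [195.0, 340.0])]
glue [(0.57, [204.0, 232.0])]
mug [(0.87, [137.0, 324.0])]
mallet [(0.67, [130.0, 392.0])]
offcut [(0.57, [268.0, 312.0])]
scene {'intrinsics': array([[471.84437994,   0.        , 277.46731194],
       [  0.        , 471.84437994, 202.58997177],
       [  0.        ,   0.        ,   1.        ]]), 'origin': array([1024.61716491,   12.67174223, 1177.69150701]), 'orientation': array([0.43251458, 0.00334122, 1.42683327])}
board [(0.93, [150.0, 146.0]), (0.84, [210.0, 405.0]), (0.78, [228.0, 202.0])]
paddle [(0.84, [194.0, 264.0]), (0.63, [215.0, 269.0])]
guar
[... 264 characters left out ...]
0.68, [188.0, 249.0])]
{'clock': 1.1, 'joints': array([-1.37659765e+00,  2.99881314e-01,  1.52101781e+00, -1.08512254e-05,
        1.32067191e+00, -6.66095932e-02]), 'qd': array([ 5.67704822e-04,  1.34301487e-03, -3.52797443e-04, -1.16804141e-03,
        8.43233810e-05, -9.52626747e-04]), 'effort': array([-7.00200726e-04, -5.31671655e+01, -3.52918696e+01,  7.08198734e-02,
        2.12450983e-02, -1.25208746e-05]), 'eef_pos': array([ 141.81132555, -531.39346148,  205.44829529]), 'eef_rot': array([-0.51910497,  1.57077228, -1.82909034]), 'wrist_force': array([ 0.82287494, -0.04763758, -1.007308  ]), 'moment': array([ 0.01715281,  0.00351708, -0.02117985]), 'finger_gap': 94.27726619492536} 18.8
```

View pics/top0.png

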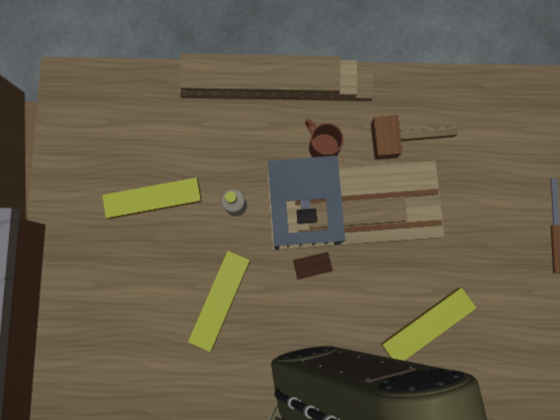

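View pics/scene0.png

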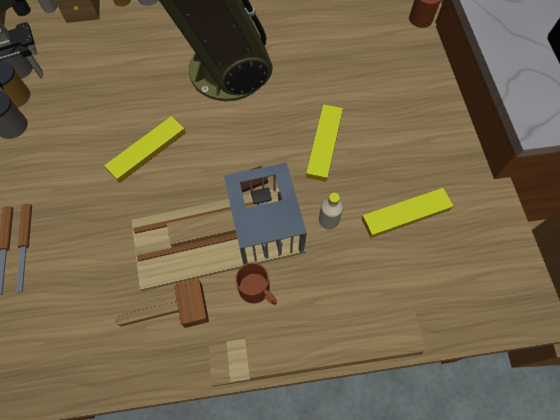

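The top view shows the jig near (340,205), with the guard at its left end. The bare pine board spans about cols 343–407 at row 212. Three yellow look-alikes lie at (153,199), (220,300) and (428,325), none of them in the channel. The scene view shows the same layout, with the board near (202,228). I'll confirm with enlarged crops and fit the jig pose.

Run:
```python
import cv2
a=cv2.imread('pics/top0.png')[145:265,260:455]; cv2.imwrite('pics/c1.png',cv2.resize(a,None,fx=4,fy=4,interpolation=2))
a=cv2.imread('pics/scene0.png')[155:295,125:315]; cv2.imwrite('pics/c2.png',cv2.resize(a,None,fx=4,fy=4,interpolation=2))
```

```text
(no output)
```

View pics/c1.png

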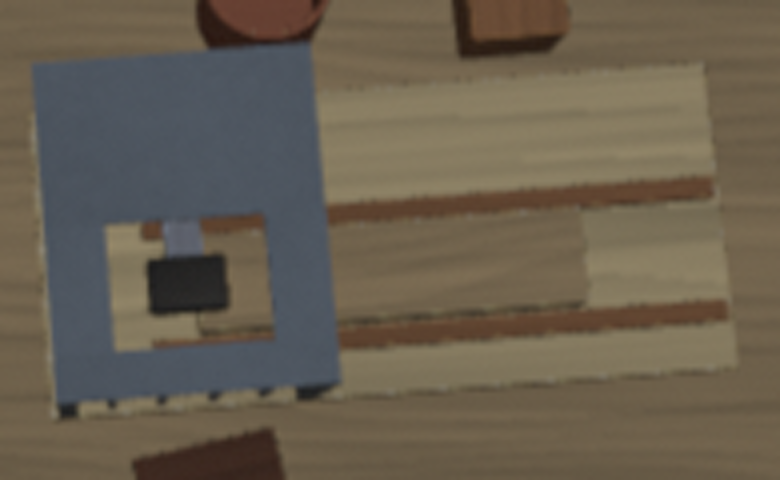

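View pics/c2.png

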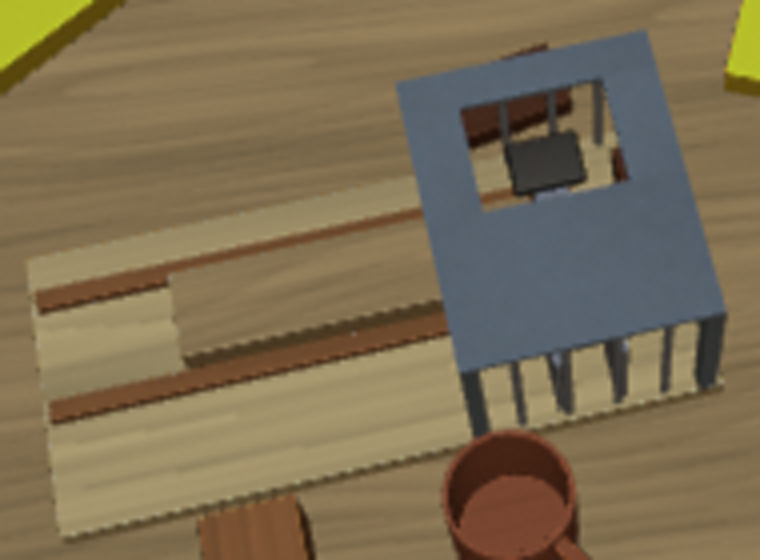

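The crops confirm it: the pine board in the channel ends at top pixel about (406,209), and the black paddle shows through the window. The paddle sits slightly towards +y from the window's middle in the top view.

```bash
cat > fit.py <<'E'
from h import *
from scipy.optimize import least_squares
G=[(120,190,150),(120,30,150),(-75,30,150),(-75,190,150)]; W=[(24,155,150),(24,65,150),(-48,65,150),(-48,155,150)]; B=[(120,-235,18),(-75,-235,18)]
T=np.array([(33,64),(310,42),(340,382),(58,404),(106,224),(267,216),(274,338),(115,351),(703,63),(737,365)])/4+[260,145]
S=np.array([(724,312),(464,370),(397,84),(646,31),(630,180),(483,211),(460,108),(602,80),(63,530),(27,260)])/4+[125,155]
M=np.array(G+W+B,float)
def tf(p,X): c,s=np.cos(p[2]),np.sin(p[2]); return np.asarray(X,float)@np.array([[c,s,0],[-s,c,0],[0,0,1]])+[p[0],p[1],p[3]]
def f(p,which="ts"):
    return np.concatenate([(proj(n,tf(p,M))-O).ravel() for n,O,k in(("top",T,"t"),("scene",S,"s")) if k in which])
for w in("ts","t","s"):
    p=least_squares(f,[480,0,0.1,0],args=(w,),loss="soft_l1").x; print(w,p.round(3),np.abs(f(p)).max().round(2), np.sqrt((f(p)**2).mean()).round(2))
    if w=="ts": P=p; np.save("jig.npy",p)
if __name__=="__main__":
    p=P; print(f(p).reshape(2,-1,2).round(1).tolist())
    inv=lambda q:((q[:2]-p[:2])@np.array([[np.cos(p[2]),-np.sin(p[2])],[np.sin(p[2]),np.cos(p[2])]])).round(1)
    for n,uv in(("top",(583/4+260,208/4+145)),("top",(588/4+260,303/4+145)),("scene",(168/4+125,276/4+155)),("scene",(183/4+125,352/4+155))): print("board end",n,inv(onz(n,uv,46+p[3])))
    for n,uv in(("top",(188/4+260,284/4+145)),("scene",(545/4+125,161/4+155))): print("paddle",n,inv(onz(n,uv,136+p[3])))
    for k,q in dict(win=(-12,110,150),paddle0=(-7,110,136),paddle1=(-15,110,108),pushend=(0,-80,46)).items(): print(k,tf(p,[q]).round(1))
    print(manip.read_state()["eef_pos"])
E
python3 fit.py
```

```text
ts [ 5.35154e+02 -6.70170e+01  9.20000e-02 -9.76900e+00] 1.63 0.54
t [534.372 -67.512 -50.172  -4.855] 2.0 0.83
s [534.205 -65.995 -37.608 -12.083] 1.67 0.69
[[[-0.3, 0.0], [-0.2, 0.5], [-0.0, -0.2], [-0.4, -0.4], [-0.2, 0.1], [-1.0, -0.9], [-0.1, 0.0], [-0.1, -0.3], [-1.1, 0.2], [-0.8, 0.3]], [[0.0, -0.3], [-1.6, 0.4], [-0.6, -0.3], [-0.5, -0.3], [-0.6, -0.0], [-0.2, 0.2], [-0.4, 0.1], [-0.5, -0.5], [-0.4, 1.2], [0.2, -0.7]]]
board end top [  28.2 -143.9]
board end top [ -31.1 -140.6]
board end scene [ -26.6 -141. ]
board end scene [  28.  -138.9]
paddle top [-12.  109.9]
paddle scene [ -6.9 110.2]
win [[513.1  41.4 140.2]]
paddle0 [[518.1  41.9 126.2]]
paddle1 [[510.1  41.1  98.2]]
pushend [[ 542.5 -146.7   36.2]]
[ 141.81132555 -531.39346148  205.44829529]
```

The free-height fit puts the jig 10 mm low, but it must stand on the bench. I'll refit with z fixed at 0 and compare the residuals for each camera.

```bash
cat > fit2.py <<'E'
from fit import *
inv=lambda p,q:((q[:2]-p[:2])@np.array([[np.cos(p[2]),-np.sin(p[2])],[np.sin(p[2]),np.cos(p[2])]])).round(1)
for w in("ts","t","s"):
    r=least_squares(lambda v:f([v[0],v[1],v[2],0],w),[535,-67,.09],loss="soft_l1"); p=np.r_[r.x,0]; print(w,p.round(3),np.sqrt((f(p,w)**2).mean()).round(2))
    if w=="ts":np.save("jig.npy",p);P=p
    for n,uv in(("top",(583/4+260,208/4+145)),("top",(588/4+260,303/4+145)),("scene",(168/4+125,276/4+155)),("scene",(183/4+125,352/4+155))): print("board end",n,inv(p,onz(n,uv,46)))
    for n,uv in(("top",(188/4+260,284/4+145)),("scene",(545/4+125,161/4+155))): print("paddle",n,inv(p,onz(n,uv,136)))
print(f(P).reshape(2,-1,2).round(1).tolist())
for k,q in dict(win=(-12,110,150),paddle0=(-7,110,136),paddle1=(-15,110,108),push=(0,-141,46)).items(): print(k,tf(P,[q]).round(1))
# known check: tip of robot? bystanders
for t,z in(("mug",90),("glue",145),("offcut",22),("mallet",55)):
    for n in("top","scene"):
        manip.camera(n) if 0 else None
        print(t,n,[onz(n,r["centre"][::-1],z).round().tolist() for r in manip.find_in(t,n)[:1]])
E
python3 fit2.py | tail -n +4
```

```text
ts [ 5.35675e+02 -6.64170e+01  9.10000e-02  0.00000e+00] 1.06
board end top [  26.4 -141.9]
board end top [ -32.5 -138.7]
board end scene [ -22.5 -140. ]
board end scene [  31.6 -137.9]
paddle top [-13.9 110. ]
paddle scene [ -3.  108.9]
t [ 5.33691e+02 -6.70750e+01  9.30000e-02  0.00000e+00] 0.38
board end top [  28.1 -141.5]
board end top [ -30.8 -138.2]
board end scene [ -20.8 -139.5]
board end scene [  33.3 -137.5]
paddle top [-11.6 110.5]
paddle scene [ -0.7 109.4]
s [ 5.39834e+02 -6.56960e+01  9.20000e-02  0.00000e+00] 0.72
board end top [  22.1 -142.2]
board end top [ -36.8 -139. ]
board end scene [ -26.8 -140.4]
board end scene [  27.3 -138.3]
paddle top [-18.  109.6]
paddle scene [ -7.1 108.6]
[[[-0.6, -1.3], [0.0, -0.8], [0.2, -0.8], [-0.8, -1.1], [-0.4, -0.9], [-0.9, -1.8], [0.0, -0.7], [-0.3, -1.0], [-0.1, -0.8], [0.2, -0.1]], [[0.5, -1.5], [-1.7, -0.8], [-0.8, -2.0], [-0.1, -2.0], [-0.3, -1.5], [-0.2, -1.3], [-0.4, -1.5], [-0.2, -2.1], [-1.3, 0.3], [-0.6, -2.0]]]
win [[513.7  42.  150. ]]
paddle0 [[518.7  42.5 136. ]]
paddle1 [[510.7  41.8 108. ]]
push [[ 548.5 -206.8   46. ]]
mug top [[711.0, 1.0, 90.0]]
mug scene [[725.0, -6.0, 90.0]]
glue top [[535.0, 212.0, 145.0]]
glue scene [[595.0, 202.0, 145.0]]
offcut top [[396.0, 23.0, 22.0]]
offcut scene [[441.0, 15.0, 22.0]]
mallet top [[741.0, -172.0, 55.0]]
mallet scene [[755.0, -181.0, 55.0]]
```

The jig is at about (536,-66), yaw 0.092, and the two cameras disagree by about 6 mm in x. That is good enough for the approach, because the window leaves about 23 mm of margin. I'll fine-check with the tool in view. Next I'll work out the approach rows.

```bash
cat > mv.py <<'E'
from h import *
from scipy.spatial.transform import Rotation as S
def J(x,y,z,jx=None):
    p=np.load("jig.npy"); c,s=np.cos(p[2]),np.sin(p[2]); return np.array([p[0]+c*x-s*y,p[1]+s*x+c*y,z])
def rel(target,yaw=0.092):
    """tool-frame shift (mm) & turn (deg) to target, tool down, jaws along jig x"""
    s=manip.read_state(); R=S.from_euler('xyz',s["eef_rot"]).as_matrix(); out=[]
    for sg in(1,-1):
        z=sg*np.array([np.cos(yaw),np.sin(yaw),0]); x=np.array([0,0,-1.]); D=np.c_[x,np.cross(z,x),z]
        rv=S.from_matrix(R.T@D).as_rotvec(degrees=True); out.append((np.linalg.norm(rv),rv,D))
    for _,rv,D in out: print("turn",rv.round(1),"J6",s["joints"][5].round(2))
    print("R",R.round(3).tolist()); print("shift now",(R.T@(target-s["eef_pos"])).round(1),"after turn",(min(out,key=lambda o:o[0])[2].T@(target-s["eef_pos"])).round(1))
E
python3 -c "
from mv import *
rel(J(0,-170,120)); print(J(0,-170,120))"
```

```text
turn [-80.3  -0.   -0. ] J6 -0.07
turn [99.7 -0.   0. ] J6 -0.07
R [[0.0, 0.966, 0.258], [0.0, 0.258, -0.966], [-1.0, 0.0, -0.0]]
shift now [  85.5  471.7 -180.1] after turn [ 85.4 256.8 434.7]
[ 551.1294557  -235.71333901  120.        ]
```

Emit:
step_arm(
  commands=[0, 0.052, -0.02, 0, 0, 0, 0, 0, 0.052, -0.02, 0, 0, 0, 0, 0, 0.052, -0.02, 0, 0, 0, 0, 0, 0.052, -0.02, 0, 0, 0, 0, 0, 0.052, -0.02, 0, 0, 0, 0],
  squeeze=10,
)

```text
clock: 2.12
eef_pos: [368.5, -366.5, 205.6]
eef_rot: [0.435, 1.57, -0.875]
wrist_force: [0.0, -0.7, 1.0]
finger_gap: 47.4
```

Emit:
step_arm(
  commands=[0, 0.052, -0.02, 0, 0, 0, 0, 0, 0.052, -0.02, 0, 0, 0, 0, 0, 0.052, -0.02, 0, 0, 0, 0, 0, 0.052, -0.02, 0, 0, 0, 0, 0, 0, 0, -10, 0, 0, 0],
)

```text
clock: 2.75
eef_pos: [549.7, -234.3, 204.8]
eef_rot: [-3.09, 1.57, 2.064]
wrist_force: [-1.5, -0.5, 0.3]
finger_gap: 0.4
```

Emit:
step_arm(
  commands=[0, 0, 0, -10, 0, 0, 0, 0, 0, 0, -10, 0, 0, 0, 0, 0, 0, -10, 0, 0, 0, 0, 0, 0, -10, 0, 0, 0, 0, 0, 0, -10, 0, 0, 0],
)

```text
clock: 3.38
eef_pos: [547.6, -236.8, 205.4]
eef_rot: [-3.068, 1.571, 2.958]
wrist_force: [-0.7, 0.3, -0.4]
finger_gap: 0.5
```

Emit:
step_arm(
  commands=[0.02, 0, 0, -10, 0, 0, 0, 0.02, 0, 0, -10, 0, 0, 0, 0.02, 0, 0, 0, 0, 0, 0, 0.025, 0, 0, 0, 0, 0, 0, 0, 0, 0, 0, 0, 0, 0],
)

```text
clock: 4.0
eef_pos: [546.8, -236.4, 118.9]
eef_rot: [2.585, 1.568, 2.672]
wrist_force: [-0.6, -0.1, 0.0]
finger_gap: 0.6
```

```bash
python3 -c "
from mv import *
rel(J(0,-165,31)); s=manip.read_state(); print(s['clock'],s['eef_pos'],s['finger_gap'],s['joints'])
ims=[]
for n in('top','scene'):
    im=snap(n,f'pics/{n}1.png'); u=proj(n,s['eef_pos'])[0]; print(n,u); 
    c=u.astype(int); x0=max(c[0]-65,0);y0=max(c[1]-65,0); a=np.zeros((130,130,3),np.uint8); b=im[y0:y0+130,x0:x0+130,::-1]; a[:b.shape[0],:b.shape[1]]=b; a=cv2.resize(a,(390,390),interpolation=2); cv2.drawMarker(a,tuple(((u-[x0,y0])*3).astype(int).tolist()),(0,0,255),0,12); ims.append(a)
cv2.imwrite('pics/c3.png',np.hstack(ims))"
```

```text
turn [-0.3 -0.2 -0.1] J6 -0.56
turn [179.7  -0.2   0.2] J6 -0.56
R [[-0.003, -0.086, 0.996], [0.001, 0.996, 0.086], [-1.0, 0.002, -0.003]]
shift now [87.9  5.2  4.5] after turn [87.9  5.3  4.3]
4.0 [ 546.84821744 -236.40333379  118.93706207] 0.648430821394887 [-4.69512493e-01  4.82581159e-01  1.47676628e+00  1.82830677e-06
  1.18546355e+00 -5.55831091e-01]
top [427.01543404 204.05813381]
scene [149.14663161 222.10701784]
```

View pics/c3.png

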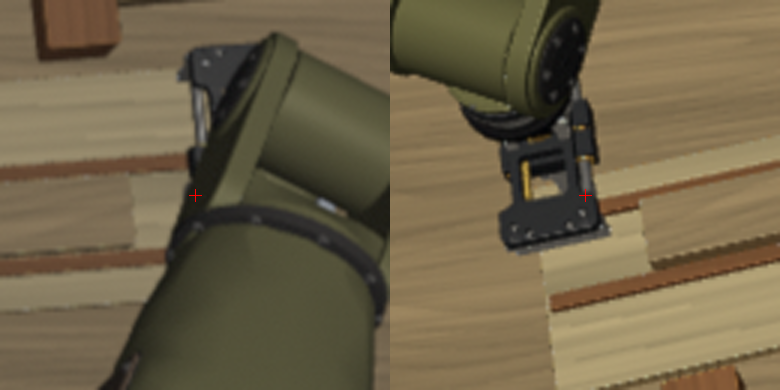

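The fingers are hidden by the hand in the top view, but they sit just behind the board's end, and 5 mm across the channel doesn't matter here. I'll lower behind the board to z 32.

Emit:
step_arm(
  commands=[0.025, 0, 0.002, 0, 0, 0, 0, 0.025, 0, 0.002, 0, 0, 0, 0, 0.025, 0, 0, 0, 0, 0, 0, 0.012, 0, 0, 0, 0, 0, 0, 0, 0, 0, 0, 0, 0, 0],
)

```text
clock: 4.72
eef_pos: [551.7, -236.6, 33.8]
eef_rot: [-0.914, 1.571, -0.828]
wrist_force: [-0.1, 0.4, 0.1]
finger_gap: 0.5
```

Emit:
step_arm(
  commands=[0, 0.01, 0, 0, 0, 0, 0, 0, 0.01, 0, 0, 0, 0, 0, 0, 0.01, 0, 0, 0, 0, 0, 0, 0.01, 0, 0, 0, 0, 0, 0, 0.01, 0, 0, 0, 0, 0],
)

```text
clock: 5.35
eef_pos: [547.3, -186.0, 33.6]
eef_rot: [-0.532, 1.57, -0.445]
wrist_force: [0.9, -1.0, 1.1]
finger_gap: 0.5
```

```bash
python3 -c "
from mv import *
rel(J(0,-92,32)); s=manip.read_state(); print(s['eef_pos'],s['wrist_force'])
im=snap('scene','pics/scene2.png'); cv2.imwrite('pics/c4.png',cv2.resize(im[150:300,110:320,::-1],None,fx=3,fy=3,interpolation=2))"
```

```text
turn [-0.3  0.   0. ] J6 -0.48
turn [179.7   0.   -0. ] J6 -0.48
R [[0.0, -0.086, 0.996], [-0.0, 0.996, 0.086], [-1.0, -0.0, 0.0]]
shift now [ 1.6 28.1 -0.8] after turn [ 1.6 28.1 -0.7]
[ 547.29109898 -185.95472359   33.62177614] [ 0.91291747 -0.97154184  1.05471633]
```

View pics/c4.png

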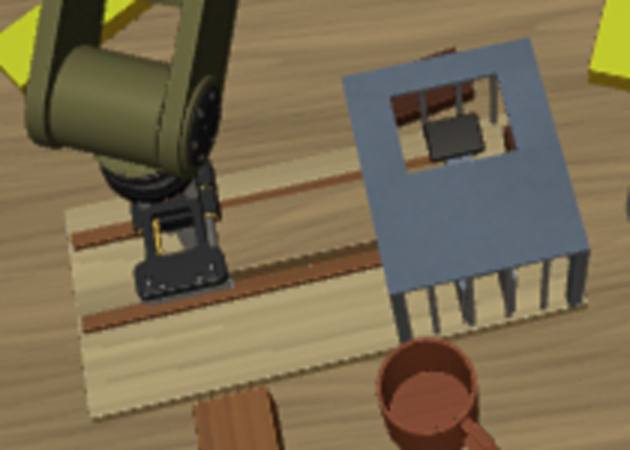

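The hand is behind the board with about 1 N of push (sliding friction), and the board is moving. About 30 mm remains to the stop, so I'll continue and watch the force.

Emit:
step_arm(
  commands=[0, 0.006, 0, 0, 0, 0, 0, 0, 0.006, 0, 0, 0, 0, 0, 0, 0.006, 0, 0, 0, 0, 0, 0, 0.004, 0, 0, 0, 0, 0, 0, 0.003, 0, 0, 0, 0, 0],
)

```text
clock: 6.02
eef_pos: [545.1, -161.5, 33.4]
eef_rot: [2.529, 1.571, 2.615]
wrist_force: [-0.2, -1.0, -0.6]
finger_gap: 0.7
```

Emit:
step_arm(
  commands=[0, 0.002, 0, 0, 0, 0, 0, 0, 0.001, 0, 0, 0, 0, 0, 0, 0, 0, 0, 0, 0, 0],
)

```text
clock: 6.4
eef_pos: [544.8, -158.6, 33.4]
eef_rot: [2.248, 1.57, 2.334]
wrist_force: [0.3, -0.0, 0.4]
finger_gap: 0.0
```

Emit:
step_arm(
  commands=[0, 0.001, 0, 0, 0, 0, 0, 0, 0.001, 0, 0, 0, 0, 0, 0, 0, 0, 0, 0, 0, 0],
)

```text
clock: 6.78
eef_pos: [544.6, -156.6, 33.4]
eef_rot: [2.17, 1.571, 2.257]
wrist_force: [0.1, 0.8, -0.9]
finger_gap: 0.7
```

Emit:
step_arm(
  commands=[0, 0.001, 0, 0, 0, 0, 0, 0, 0.001, 0, 0, 0, 0, 0, 0, 0, 0, 0, 0, 0, 0],
)

```text
clock: 7.15
eef_pos: [545.1, -156.2, 33.9]
eef_rot: [-0.998, 1.568, -0.912]
wrist_force: [2.5, -10.6, -0.6]
finger_gap: 0.6
```

Emit:
step_arm(
  commands=[0, 0.001, 0, 0, 0, 0, 0, 0, 0.001, 0, 0, 0, 0, 0, 0, 0, 0, 0, 0, 0, 0],
)

```text
clock: 7.52
eef_pos: [545.6, -155.9, 34.5]
eef_rot: [-0.999, 1.564, -0.913]
wrist_force: [3.9, -21.3, -1.0]
finger_gap: 0.4
```

The force climbs at -10.6 then -21 N with no further travel, and the TCP is where the end stop should put it. The board is home. I'll back off, rise, and check.

Emit:
step_arm(
  commands=[0, -0.015, 0, 0, 0, 0, 0, 0, -0.02, 0, 0, 0, 0, 0, -0.05, 0, 0, 0, 0, 0, 0, -0.06, 0, 0, 0, 0, 0, 0, -0.06, 0, 0, 0, 0, 0, 0],
)

```text
clock: 8.15
eef_pos: [547.0, -188.3, 205.2]
eef_rot: [2.346, 1.57, 2.432]
wrist_force: [0.3, -0.6, 0.3]
finger_gap: 0.7
```

Emit:
step_arm(
  commands=[-0.03, 0, 0, 0, 0, 0, 0, 0, -0.03, 0, 0, 0, 0, 0, 0, -0.03, 0, 0, 0, 0, 0],
)

```text
clock: 8.52
eef_pos: [552.5, -248.7, 233.9]
eef_rot: [-0.005, 1.57, 0.082]
wrist_force: [0.5, -1.2, 0.1]
finger_gap: 0.6
```

```bash
python3 -c "
from mv import *
rel(J(-12,110,190)); s=manip.read_state(); print(s['eef_pos'],s['wrist_force'],J(-12,110,190))
ims=[]
for n,(r,c) in dict(top=(145,260),scene=(165,125)).items():
    im=snap(n,f'pics/{n}3.png'); ims.append(cv2.resize(im[r:r+120,c:c+190,::-1],None,fx=4,fy=4,interpolation=2)[:290 if 0 else 480])
    print(n,'expected board end px in crop',((proj(n,[J(-30,-80,46),J(30,-80,46)])-[c,r])*4).round())
cv2.imwrite('pics/c5.png',cv2.resize(np.vstack(ims),(475,600),interpolation=cv2.INTER_AREA))"
```

```text
turn [-0.3  0.   0. ] J6 -0.57
turn [179.7   0.   -0. ] J6 -0.57
R [[0.001, -0.087, 0.996], [0.0, 0.996, 0.087], [-1.0, -0.0, 0.001]]
shift now [ 43.9 293.  -13.5] after turn [ 43.9 293.1 -11.9]
[ 552.54673    -248.70924735  233.86099666] [ 0.5467154  -1.20034359  0.13316096] [513.72443618  42.03630459 190.        ]
top expected board end px in crop [[492. 306.]
 [482. 209.]]
scene expected board end px in crop [[258. 206.]
 [273. 290.]]
```

View pics/c5.png

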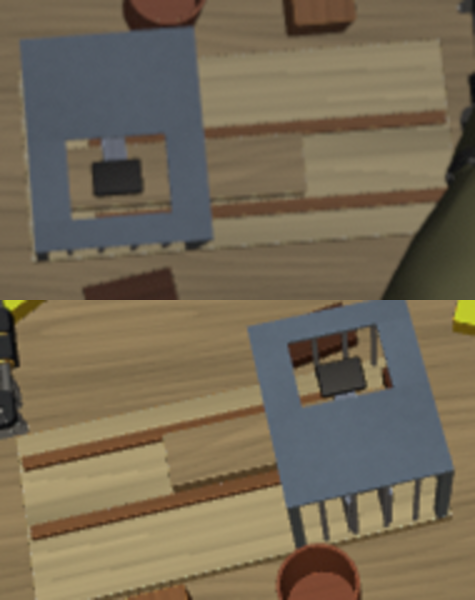

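The board's end is at top crop about (303,165–195), which scales to the predicted home pixels to within about 2 px, so it is home. The lever is still up. I'll move over the window centre at z ≈ 234.

Emit:
step_arm(
  commands=[0, 0.05, -0.003, 0, 0, 0, 0, 0, 0.05, -0.003, 0, 0, 0, 0, 0, 0.05, -0.003, 0, 0, 0, 0, 0, 0.05, -0.003, 0, 0, 0, 0, 0, 0.05, -0.001, 0, 0, 0, 0],
)

```text
clock: 9.25
eef_pos: [517.3, 2.3, 233.5]
eef_rot: [1.876, 1.57, 1.962]
wrist_force: [0.3, 0.1, -0.2]
finger_gap: 0.8
```

Emit:
step_arm(
  commands=[0, 0.043, 0, 0, 0, 0, 0, 0.02, 0, 0, 0, 0, 0, 0, 0.02, 0, 0, 0, 0, 0, 0, 0, 0, 0, 0, 0, 0, 0, 0, 0, 0, 0, 0, 0, 0],
)

```text
clock: 9.88
eef_pos: [514.5, 43.4, 194.3]
eef_rot: [0.106, 1.57, 0.192]
wrist_force: [0.2, -0.3, 0.7]
finger_gap: 0.3
```

```bash
python3 -c "
from mv import *
rel(J(-12,110,150)); s=manip.read_state(); print(s['eef_pos'],s['wrist_force'],s['clock'])
ims=[]
for n in('top','scene'):
    im=snap(n,f'pics/{n}4.png'); u=proj(n,s['eef_pos'])[0]; x0,y0=(u-50).astype(int)
    a=cv2.resize(im[y0:y0+100,x0:x0+100,::-1],(400,400),interpolation=2); cv2.drawMarker(a,tuple(((u-[x0,y0])*4).astype(int).tolist()),(0,0,255),0,12); ims.append(a)
cv2.imwrite('pics/c6.png',np.hstack(ims))"
```

```text
turn [-0.3  0.  -0. ] J6 -0.07
turn [ 1.797e+02 -0.000e+00 -1.000e-01] J6 -0.07
R [[0.001, -0.086, 0.996], [0.0, 0.996, 0.086], [-1.0, 0.0, 0.001]]
shift now [44.3 -1.3 -1. ] after turn [44.3 -1.3 -0.9]
[514.53592232  43.39207369 194.27043343] [ 0.22324481 -0.31836825  0.70992745] 9.875
```

View pics/c6.png

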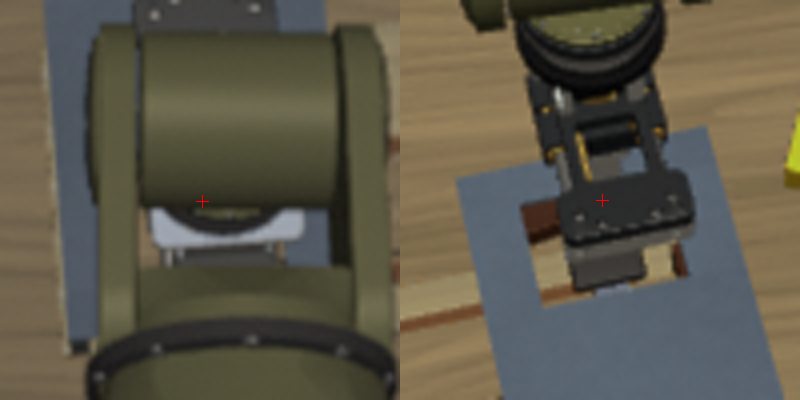

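In the scene view the palm hangs over the window and hides the fingertips, and the dark paddle edge shows below it at (605,265). The TCP mark falls inside the window, with about 20 mm of computed clearance. I'll descend in stages.

Emit:
step_arm(
  commands=[0.02, -0.001, 0, 0, 0, 0, 0, 0.015, 0, 0, 0, 0, 0, 0, 0.01, 0, 0, 0, 0, 0, 0, 0, 0, 0, 0, 0, 0, 0],
)

```text
clock: 10.48
eef_pos: [514.2, 42.4, 148.0]
eef_rot: [3.047, 1.57, 3.133]
wrist_force: [0.4, -0.4, 0.8]
finger_gap: 0.6
```

Emit:
step_arm(
  commands=[0.004, 0, 0, 0, 0, 0, 0, 0.004, 0, 0, 0, 0, 0, 0, 0.004, 0, 0, 0, 0, 0, 0, 0.004, 0, 0, 0, 0, 0, 0],
)

```text
clock: 10.98
eef_pos: [514.4, 42.4, 132.2]
eef_rot: [0.252, 1.571, 0.339]
wrist_force: [-0.0, 0.2, -0.3]
finger_gap: 0.4
```

Emit:
step_arm(
  commands=[0.004, 0, 0, 0, 0, 0, 0, 0.004, 0, 0, 0, 0, 0, 0, 0.004, 0, 0, 0, 0, 0, 0, 0.003, 0, 0, 0, 0, 0, 0],
)

```text
clock: 11.48
eef_pos: [514.3, 42.4, 117.2]
eef_rot: [-3.139, 1.571, -3.053]
wrist_force: [-2.7, -0.5, 3.4]
finger_gap: 0.7
```

Emit:
step_arm(
  commands=[0.004, 0, 0, 0, 0, 0, 0, 0.002, 0, 0, 0, 0, 0, 0, 0.002, 0, 0, 0, 0, 0, 0, 0, 0, 0, 0, 0, 0, 0],
)

```text
clock: 11.98
eef_pos: [514.5, 42.4, 109.2]
eef_rot: [-0.003, 1.571, 0.083]
wrist_force: [0.0, -0.5, -0.1]
finger_gap: 0.6
```

Emit:
step_arm(
  commands=[0.001, 0, 0, 0, 0, 0, 0, 0.001, 0, 0, 0, 0, 0, 0, 0, 0, 0, 0, 0, 0, 0],
)

```text
clock: 12.35
eef_pos: [514.5, 42.4, 108.1]
eef_rot: [-0.166, 1.57, -0.079]
wrist_force: [-5.1, 0.0, 10.2]
finger_gap: 0.5
```

Emit:
step_arm(
  commands=[0.001, 0, 0, 0, 0, 0, 0, 0.001, 0, 0, 0, 0, 0, 0, 0, 0, 0, 0, 0, 0, 0],
)

```text
clock: 12.72
eef_pos: [514.6, 42.4, 107.7]
eef_rot: [-0.172, 1.57, -0.085]
wrist_force: [-14.7, -0.9, 30.3]
finger_gap: -0.0
```

Firm stop at z ≈ 108 with 30 N, which matches "fully down". I'll go straight up and out, then check.

Emit:
step_arm(
  commands=[-0.01, 0, 0, 0, 0, 0, 0, -0.03, 0, 0, 0, 0, 0, 0, -0.04, 0, 0, 0, 0, 0, 0, -0.05, 0, 0, 0, 0, 0, 0, 0, -0.06, 0, 0, 0, 0, 0],
)

```text
clock: 13.35
eef_pos: [521.0, -16.0, 239.2]
eef_rot: [-0.135, 1.564, -0.044]
wrist_force: [1.6, -0.6, -1.2]
finger_gap: 0.7
```

Emit:
step_arm(
  commands=[0, -0.06, 0, 0, 0, 0, 0, 0, -0.06, 0, 0, 0, 0, 0, 0, -0.06, 0, 0, 0, 0, 0, 0, -0.06, 0, 0, 0, 0, 0, 0, 0, 0, 0, 0, 0, 0],
)

```text
clock: 13.98
eef_pos: [539.7, -259.9, 234.5]
eef_rot: [2.941, 1.57, 3.023]
wrist_force: [-0.5, 0.9, 0.2]
finger_gap: 0.7
```

```bash
python3 -c "
from mv import *
s=manip.read_state(); print(s['eef_pos'],s['wrist_force'],s['clock'])
ims=[]
for n,(r,c) in dict(top=(145,260),scene=(165,125)).items():
    im=snap(n,f'pics/{n}5.png')[:,:,::-1].copy(); a=cv2.resize(im[r:r+120,c:c+190],None,fx=4,fy=4,interpolation=2)
    for q,k in((J(-15,110,108),(0,0,255)),(J(-7,110,136),(0,255,0))): cv2.drawMarker(a,tuple(((proj(n,q)[0]-[c,r]+.5)*4).astype(int).tolist()),k,0,12,2)
    ims.append(a)
cv2.imwrite('pics/c7.png',cv2.resize(np.vstack(ims),(475,600),interpolation=cv2.INTER_AREA))"
```

```text
[ 539.73668696 -259.90463328  234.46784592] [-0.5265095   0.94089183  0.1686642 ] 13.975
```

View pics/c7.png

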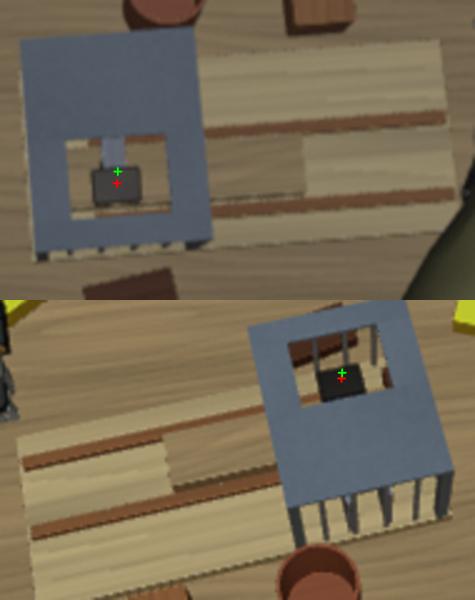

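The paddle centre has moved to the fully-down mark in both views: top (117,185) and scene (341,382). It stayed there after release. The board is unchanged, at home, and the arm is clear.

```bash
python3 -c "
from cell import manip
print(manip.sign_off())"
```

```text
the job is handed in; nothing more can be done
None
```

I pushed the board home against the end stop and then pressed the lever's paddle fully down through the guard's window. The job is handed in at about 14 s of the 53 s limit; sign-off gives no verdict, so the result rests on my own checks.

- **Board:** the push force rose to 21 N with no further travel, at the position expected for home. The board's end then sat within about 2 px of its predicted home place.
- **Lever:** the paddle reached a firm stop at z ≈ 108 mm with about 30 N down and 15 N sideways on the wrist. After release, both cameras showed it staying at the fully-down mark.
- **Guard and bystanders:** I saw no sign of contact with the guard. The mug, mallet and offcut look unmoved in the crops, but they are only partly visible there. The glue bottle is outside the last crops, though the arm never went near it. I did not re-measure any of them.
- **Disagreements:** with its height left free, the jig fit came out about 10 mm below the bench, so I fixed it on the bench. With that, the two cameras still differed by about 6 mm in x. The window left about 23 mm of clearance, so I worked with the combined fit. I could not see the fingertips in the window during the press.

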